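# Zero the burrs of a bench sample mill, back off four clicks and lock the ring

## Task

Set the grind gap of the bench sample mill: turn its fluted setting ring clockwise (seen from above) until you feel the burrs touch firmly, without jamming them, then back the ring off four clicks. Then swing the lock lever fully home so that its nose drops between the ring's teeth, and let go; leave the things standing round the mill where they are.

Things in the scene. Friction and masses are not known exactly. Their poses are not given: they have to be found in the camera images.
- mill: bench sample mill, fixed: white upright drum 92 mm across on a dark foot 112 mm across, catch drawer with a pull at its front, aluminium head to 107 mm height. Origin: on the worktop under the ring's vertical axis; x points from the front to the back, y to the mill's left, z up. Friction in the ring is small; what resists is the click spring and, at the end, the burrs.
- ring_axis (a point): point on the setting ring's axis, mid-height of its fluted collar, 129 mm up; axes as the mill's (they do not turn). Collar: round black grip 58 mm across from 117 to 142 mm height, nothing higher in its middle, free all round down to 117 mm. Under it (107 to 116 mm) the steel crown, 71 mm across, with 24 rounded teeth.
- ring (a joint): angle of the setting ring, rad: grows anticlockwise seen from above (opens the gap), falls clockwise (closes); limits -0.6 and 3.2. A spring detent clicks 24 times a turn, with notches at multiples of 0.2618 rad (15 degrees), 0 included. Turning takes up to about 0.12 N m, most at the start of each click. Let go, the ring falls into the nearest notch or stays on the hump between two.
- upper_burr: flat steel burr 76 mm across, hidden in the head; the ring's thread lifts it 0.25 mm a click. Origin: centre of its underside (grinding face). On touch the torque rises at once, the ring yields only some 0.05 rad at 0.3 N m. That is a firm touch (some 300 N between the faces: the thread multiplies); over 0.6 N m jams them.
- lower_burr: flat steel burr 76 mm across, fixed in the head under the upper one. Origin: centre of its top (grinding face). The gap is the upper burr's height over it; a few hundredths of a millimetre matter, far below these readings' noise. Wear shifts the point of touch: ring angle anywhere from 0 to 0.55 rad, mostly between two notches.
- lock_lever (a joint): angle of the lock lever about its vertical pivot, rad: 0 fully open, 0.45 fully home; closes clockwise seen from above. Stays where it is left (about 1 N at the knob moves it). Its nose, a 4 mm pin, drops between two teeth of the crown; on top of a tooth it stops at about 0.36; near a notch it pushes the ring into the notch.
- lever_knob (a point): middle of the black upright knob on the lock lever, 127 mm up; knob 14 mm across, from 114 to 141 mm height; the steel arm under it lies at 108 to 114 mm. It circles at 60 mm radius about the pivot, which is at x = 4, y = 55 mm in the mill's frame; from the pivot it points to x = -11, y = 59 mm when open and x = 16, y = 58 mm when home: it closes towards the mill's back.
- hopper: the mill's clear plastic hopper, taken off and standing mouth down on the worktop: funnel 86 mm across, 66 mm high. Origin: centre of its underside.
- timer: white bench timer, 62x68x20 mm, lying flat. Origin: centre of its underside.
- cuvette_tray: cream tray with small cuvettes, 100x165x39 mm. Origin: centre of its underside.
Things that resemble listed ones, but are neither listed nor needed, are in the scene too. Of the things that look like the mill, the larger one is meant.

How it is judged:
On the way, in this order (a step that is already met when the one before it is completed fails the run):
1. the burrs are brought into firm touch (over 120 N between their faces for 0.1 s) (contact force between upper_burr and lower_burr above 120 N), for 0.1 s.
2. the ring is backed off four clicks (gap 0.74 to 1.16 mm, nominally 1.0) with the lock lever still open (z of upper_burr in the frame of lower_burr between 0.00074 and 0.00116 m and value of joint lock_lever below 0.2 rad), for 0.2 s.
At the end, for the whole second after the job is handed in: the burrs stand four clicks apart (gap 0.74 to 1.16 mm; a click is 0.25 mm, and the point of touch may fall between two notches), the lock lever is home (joint over 0.40 of 0.45 rad) with its nose between two teeth, and the ring is at rest (z of upper_burr in the frame of lower_burr between 0.00074 and 0.00116 m and value of joint lock_lever above 0.4 rad and velocity of joint ring between -0.1 and 0.1 rad/s).
It fails at once if the burrs are jammed together (over 800 N between their faces, about 0.75 N m at the ring) (contact force between upper_burr and lower_burr above 800 N).
It fails at once if the hopper is moved more than 30 mm or knocked over (distance of hopper from where it was at the start of the episode above 0.03 m or angle between hopper's own z axis and vertical above 0.4 rad).
It fails at once if the timer is moved more than 30 mm or tipped (distance of timer from where it was at the start of the episode above 0.03 m or angle between timer's own z axis and vertical above 0.4 rad).
It fails at once if the cuvette tray is moved more than 30 mm or tipped (distance of cuvette_tray from where it was at the start of the episode above 0.03 m or angle between cuvette_tray's own z axis and vertical above 0.4 rad).
It also fails if it takes over 61 s, if anything falls off the work surface, if the arm or the gripper's body presses on something with over 40 N, if the wrist force passes 120 N, or if a joint passes its speed limit or range.

## Robot

A 7-joint arm with a two-finger parallel gripper is mounted at the origin on the work surface; the furniture and walls round the work are solid. World frame = base frame: x ahead of the robot, y to its left, z up, the work surface at z = 0. Lengths are in m, angles in rad, forces in N, time in s.
With the tool pointing down it reaches from about 0.4 to 0.9 m from the base axis. Payload 5.5 kg.
Tool frame: the origin (TCP) lies on the mounting face of the last link; the fingertips stand 178 mm ahead of it and the grasp point (between the pads) lies 159 mm ahead of it (manip.grip_depth is the z of the grasp point in the tool frame, in m); z points along the fingers, y is the line along which they close (so a half turn about z gives the same grasp; the last joint's range is limited). The gripper opens to 92 mm and grips with 3 to 60 N. Pads are 19 mm wide; open, the fingers measure 130 mm over their backs; the gripper's body (75 mm by 190 mm) begins 47 mm behind the grasp point.
Start: joints at [-0.986, 0.501, -0.427, 1.55, 0.221, 1.138, -0.21], TCP at [0.206, 0.617, 0.405] pointing down, gripper open.
Joint ranges: [-2.88, 2.88], [-0.31, 2.03], [-1.54, 1.56], [0.2, 2.42], [-1.41, 4.55], [0.19, 2.02], [-2.57, 2.57]. Speed limits (rad/s): [2.57, 2.57, 3.14, 3.14, 3.14, 3.14, 3.14].

## Interface

Orientations are given as a unit quaternion [x, y, z, w].
In Python, from workcell import observe, cams, ticket, manip gives the robot as it stands.
- The arm moves only by the shell command python3 -m pendant 'ROWS'. ROWS is JSON, a list of rows, each a list of 7 numbers: the shift along the tool's x, y, z in mm, then the turn, a rotation vector about the tool's x, y, z in degrees, then the opening, from -1 (shut) to 1 (fully open). In form: [[x, y, z, wx, wy, wz, gripper], ...]. A call has 1 to 10 rows; each row shifts and turns the commanded pose from where the row before left it, along the tool's axes as they then stand; what a row does not reach is not made up. A row lasts 1/8 s, in which the tool goes at most 62.5 mm and 10.7 degrees, less where a joint would pass 70% of its speed; a pose out of reach is approached as far as the arm can. A call is refused whole if a number of a shift passes 62.5 or a number of a turn 10.7, either way. A call with a gripper value outside its range is refused whole. The fingers move at their own pace and stop on an object; the grip force is fixed at half the most. Time passes only in rows, so rows that do not move let the fingers close. It gives the time, the measured TCP pose, the force, the opening and the grip force at its end, in the units of the state.
- observe(): the state, without advancing time (a new reading comes with each control period).
- cams.grab_frame(name): name is "scene" or "top"; returns the picture (480x640x3 uint8, red, green, blue); there is no depth.
- cams.camera_model(name): a dict with "intrinsics" (3x3 intrinsics, pixels), "k1" (the pictures are not rectified: a ray, as slopes to the right and down, at radius r is drawn at 1 + k1 r^2 times it, then the intrinsics apply), "position" and "orientation" of the camera in the world. Camera axes: x right, y down, z forward; pixel columns grow to the right and rows downward; lengths in m; the calibration is good to about 2 mm. A picture is of the moment at which its call begins. camera_model takes no time and is no camera call.
- ticket.close_job(): hands the job in; it is judged then, once.
The state is a dict: "time_s": time; "q": joint angles; "qd": joint speeds; "tau": joint torques, N m; "position": TCP position; "orientation": TCP orientation; "force": force on the tool from outside, world axes, zero at the start; "moment": the same for the moment, N m; "grip_width": opening from 0.0 (shut) to 1.0 (fully open); "gripper_force": force on a finger pad.
Only numpy, scipy, OpenCV 4.12 (cv2) and the standard library are available. Lean on these libraries where they do the work, as an engineer would, in place of code of your own. Each camera call takes 0.05 s, during which the arm holds its last target. There are 200 camera calls.

## Working session

There is one attempt and no reset: what is moved stays moved. The work goes in short steps, Python scripts to look and compute and a shell command to move; the robot and the scene stay as the last step left them, time stands still between calls to the robot, and variables do not carry over. Pictures are saved under pics/ and viewed, at most 10 in all, crops included, and the job is handed in when it is done.

```bash
mkdir -p pics; ls; python3 - <<'E'
from workcell import observe,cams,manip
import cv2
for n in("scene","top"):
    cv2.imwrite(f"pics/{n}0.png",cams.grab_frame(n)[:,:,::-1]); print(n,cams.camera_model(n))
s=observe();print(s, manip.grip_depth)
E
```

```text
pics
scene {'intrinsics': array([[489.41924596,   0.        , 325.68188134],
       [  0.        , 489.41924596, 239.87606462],
       [  0.        ,   0.        ,   1.        ]]), 'k1': -0.05891782999523317, 'position': array([-0.06005905, -0.68015   ,  0.57458655]), 'orientation': array([ 0.81532122, -0.31544184,  0.17580886, -0.45259141])}
top {'intrinsics': array([[456.73541537,   0.        , 314.1194477 ],
       [  0.        , 456.73541537, 246.43388257],
       [  0.        ,   0.        ,   1.        ]]), 'k1': 0.001435689868503248, 'position': array([ 0.37865239, -0.13843318,  1.06577641]), 'orientation': array([-0.69903304,  0.71466347, -0.00956958,  0.02274545])}
{'time_s': 0.1, 'q': array([-0.98582614,  0.50172683, -0.42682952,  1.55130566,  0.22079687,
        1.1383173 , -0.21029264]), 'qd': array([ 0.00236284, -0.00178564,  0.00084196, -0.00379143,  0.00042067,
        0.00125869, -0.000796  ]), 'tau': array([-1.06560366e-02, -5.67880869e+01, -5.83792895e+00, -2.79914707e+01,
       -6.88586896e-02,  2.41988740e-02,  5.70272005e-05]), 'position': array([0.2054988 , 0.61633313, 0.40381741]), 'orientation': array([ 1.60159415e-01,  9.87090794e-01, -8.34830763e-04, -1.69894988e-04]), 'force': array([ 0.12610396, -0.44612888,  0.15457711]), 'moment': array([-0.01730778,  0.04205281, -0.0186422 ]), 'gripper_force': 0.0, 'grip_width': 1.0009665562537282} 0.1592
```

View pics/scene0.png

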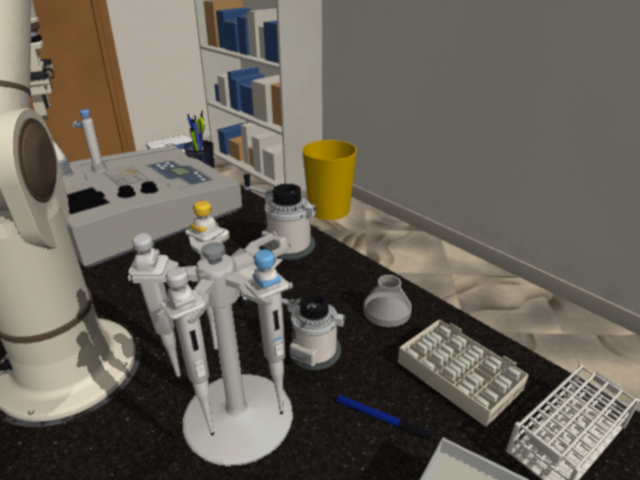

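View pics/top0.png

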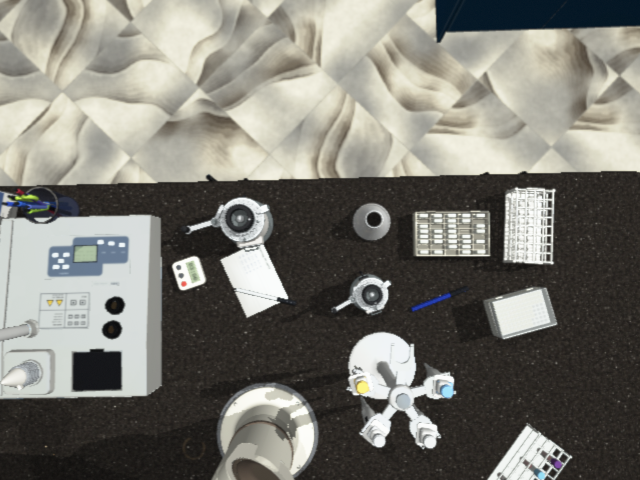

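Two things look like the mill: top (242,218) / scene (288,215), and top (371,293) / scene (314,330). The first has the larger footprint even though it is farther from the scene camera, so it fits "the larger one". I'll confirm with an enlarged crop.

```bash
cat > h.py <<'E'
import numpy as np,cv2
from workcell import observe,cams,manip
from scipy.spatial.transform import Rotation as R
def ray(n,uv):
    m=cams.camera_model(n);K=m['intrinsics'];d=(np.array(uv,float)-K[:2,2])/[K[0,0],K[1,1]]
    s=d.copy()
    for _ in range(20): s=d/(1+m['k1']*(s@s))
    return m['position'],R.from_quat(m['orientation']).apply([s[0],s[1],1])
def onz(n,uv,z):
    p,d=ray(n,uv);return p+d*(z-p[2])/d[2]
def proj(n,P):
    m=cams.camera_model(n);K=m['intrinsics'];c=R.from_quat(m['orientation']).inv().apply(np.array(P)-m['position'])
    s=c[:2]/c[2];s=s*(1+m['k1']*(s@s));return s*[K[0,0],K[1,1]]+K[:2,2]
E
python3 - <<'E'
from h import *
t=cv2.imread('pics/top0.png');s=cv2.imread('pics/scene0.png')
a=cv2.resize(t[175:325,165:315],(600,600),interpolation=cv2.INTER_CUBIC)
b=cv2.resize(s[170:270,235:335],(200,200),interpolation=cv2.INTER_CUBIC)
c=cv2.resize(t[260:325,325:400],None,fx=2.66,fy=2.66)[:200,:200]
o=np.zeros((600,800,3),np.uint8);o[:,:600]=a;o[:200,600:]=b;o[200:200+c.shape[0],600:600+c.shape[1]]=c
cv2.imwrite('pics/crop1.png',o)
print(onz('top',(242,218),.142),onz('top',(371,293),.1))
E
```

```text
[0.48237117 0.02395918 0.142     ] [ 0.32235721 -0.23835488  0.1       ]
```

View pics/crop1.png

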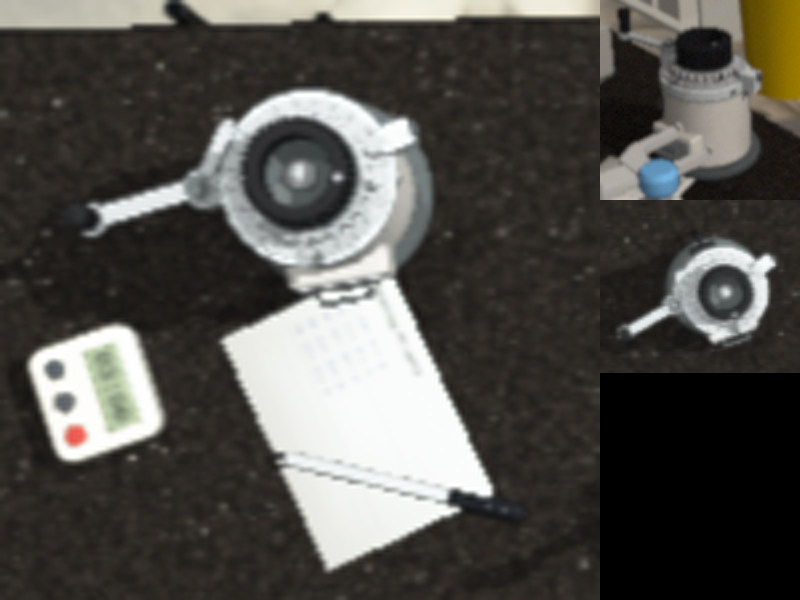

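The crop confirms it: the larger mill has its ring at top (240,218), its lever pivot at about (216,222), its knob at about (184,229) and its drawer facing the robot. The timer is at (188,273), and a paper with a pen lies in front.

```bash
python3 - <<'E'
from h import *
t=cv2.imread('pics/top0.png');s=cv2.imread('pics/scene0.png')
def blob(im,box,th):
    x0,y0,x1,y1=box;g=cv2.resize(im[y0:y1,x0:x1],None,fx=4,fy=4,interpolation=cv2.INTER_CUBIC).max(2)
    cs,_=cv2.findContours((g<th).astype(np.uint8),cv2.RETR_EXTERNAL,cv2.CHAIN_APPROX_NONE)
    for c in sorted(cs,key=cv2.contourArea)[-3:]:
        if cv2.contourArea(c)<150: continue
        h=cv2.convexHull(c);e=cv2.fitEllipse(h);ctr=(np.array(e[0])+.5)/4-.5+[x0,y0]
        print(th,ctr.round(2),np.array(e[1])/4,e[2])
    return
for th in(60,80,100): blob(t,(222,200,260,237),th)
for th in(18,25): print('knob');blob(t,(172,218,195,240),th)
g=t[175:240,165:275]
print(t[222:236,176:192].max(2))
E
```

```text
60 [222.65 234.47] [4.21631765 8.72036552] 132.91952514648438
60 [224.68 200.83] [5.61869526 8.29209423] 66.29768371582031
60 [239.25 218.18] [26.83778954 27.93931961] 124.3525161743164Traceback (most recent call last):
  File "<stdin>", line 11, in <module>
  File "<stdin>", line 8, in blob
cv2.error: OpenCV(4.12.0) /io/opencv/modules/imgproc/src/shapedescr.cpp:361: error: (-201:Incorrect size of input array) There should be at least 5 points to fit the ellipse in function 'fitEllipseNoDirect'
```

```bash
python3 - <<'E'
from h import *
c=lambda x,y:((x+.5)/4-.5+165,(y+.5)/4-.5+175)
r=onz('top',(239.3,218.2),.129)
k=onz('top',c(75,217),.138);a=onz('top',c(97,217),.114);p=onz('top',c(203,187),.116);d=onz('top',c(345,293),.03)
print('ring',r,'knob',k,'armend',a,'pivot',p,'drawer',d)
ang=lambda v:np.degrees(np.arctan2(v[1],v[0]))
print('yaw from pivot',ang(p-r)-ang((4,55)),'drawer',ang(r-d),'arm',ang(k-p)-ang((-11,59)),ang(a-p), np.linalg.norm((k-p)[:2]),np.linalg.norm((p-r)[:2]))
print('proj ring to scene',proj('scene',r), proj('scene',k))
print('timer',onz('top',(188,273),.02),'tool yaw',R.from_quat(observe()['orientation']).as_matrix().round(3))
# scene knob
s=cv2.imread('pics/scene0.png');t=cv2.imread('pics/top0.png')
u,v=proj('scene',k).astype(int);
q=cv2.resize(s[175:245,235:315],(800,600)[:2] and (640,560),interpolation=cv2.INTER_CUBIC);cv2.imwrite('pics/crop2.png',q)
E
```

```text
ring [0.48354873 0.03184399 0.129     ] knob [0.46331466 0.14541383 0.138     ] armend [0.46523458 0.14114144 0.114     ] pivot [0.47951727 0.08459276 0.116     ] drawer [0.42620504 0.02437731 0.03      ]
yaw from pivot 8.530114523979577 drawer 7.418699660213533 arm 4.3560305018152405 104.17493494278739 0.06294225710411967 0.05290260287610793
proj ring to scene [287.1622075  193.86041741] [246.64686727 175.43078695]
timer [0.37213227 0.17170252 0.02      ] tool yaw [[-0.949  0.316 -0.001]
 [ 0.316  0.949 -0.002]
 [ 0.    -0.002 -1.   ]]
```

View pics/crop2.png

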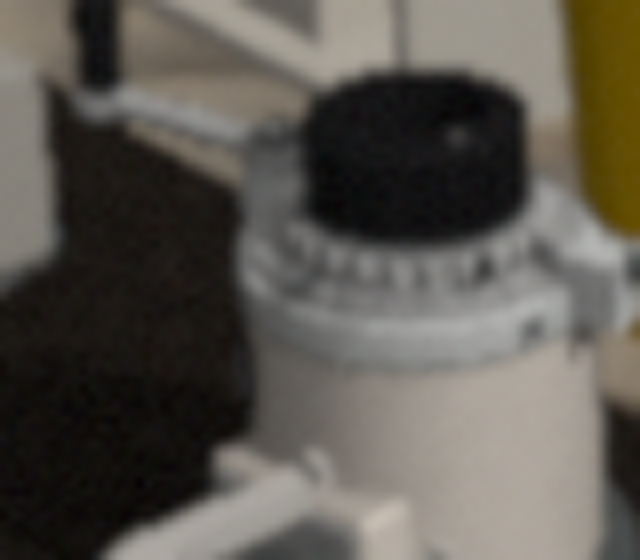

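```bash
python3 - <<'E'
from h import *
for uv in ((85,112),(97,170)):
    p,d=ray('scene',uv)
    for y in (.35,.42,.5): q=p+d*(y-p[1])/d[1];print(uv,q.round(3),proj('top',q).round(0))
E
python3 -m pendant '[[-51,17,-10,0,0,0,1],[-51,17,-10,0,0,0,1],[-51,17,-10,0,0,0,1],[-51,17,-10,0,0,0,1]]'
```

```text
(85, 112) [0.225 0.35  0.283] [ 40. 363.]
(85, 112) [0.245 0.42  0.263] [  8. 350.]
(85, 112) [0.267 0.5   0.24 ] [-27. 336.]
(97, 170) [0.221 0.35  0.158] [ 79. 352.]
(97, 170) [0.24  0.42  0.129] [ 53. 341.]
(97, 170) [0.261 0.5   0.097] [ 25. 329.]
time_s: 0.6
position: [0.4222, 0.6163, 0.4444]
orientation: [0.16, 0.987, -0.0, -0.0]
force: [0.5, 0.6, -0.2]
grip_width: 0.998
gripper_force: 0.0
```

```bash
python3 -m pendant '[[-24.5,-53.5,0,0,0,0,1],[-24.5,-53.5,0,0,0,0,1],[-24.5,-53.5,0,0,0,0,1],[-24.5,-53.5,0,0,0,0,1],[-24.5,-53.5,0,0,0,0,1],[-24.5,-53.5,0,0,0,0,1],[-24.5,-53.5,0,0,0,0,1],[-24.5,-53.5,0,0,0,0,1],[-24.5,-53.5,0,0,0,0,1],[-24.5,-53.5,0,0,0,0,1]]'
python3 -c "
from h import *
s=observe();print(s['q'].round(3),s['position'],s['moment'])"
```

```text
time_s: 1.85
position: [0.4835, 0.0297, 0.4446]
orientation: [0.16, 0.987, 0.0, -0.0]
force: [0.3, 0.2, -0.5]
grip_width: 1.003
gripper_force: 0.0
[ 0.042  0.137 -0.174  1.915  0.027  1.092  1.107] [0.48352948 0.02970484 0.44462454] [ 0.03879533 -0.05131501  0.02588454]
```

```bash
python3 -m pendant '[[0,0,0,0,0,-10.5,1],[0,0,0,0,0,-10.5,1],[0,0,0,0,0,-10.5,1],[0,0,0,0,0,-10.5,1],[0,0,0,0,0,-10.5,1],[0,0,0,0,0,-10.5,1],[0,0,0,0,0,-10.5,1],[0,0,0,0,0,-10.5,1],[0,0,0,0,0,-10.5,1],[0,0,0,0,0,-10.5,1]]'
python3 -c "
from h import *
s=observe();print(s['q'].round(3),s['position'],s['moment'])"
```

```text
time_s: 3.1
position: [0.4839, 0.0358, 0.4275]
orientation: [-0.608, 0.793, 0.004, -0.023]
force: [0.3, -0.7, -2.0]
grip_width: 1.001
gripper_force: 0.0
[ 0.596  0.251 -0.841  1.9    0.22   1.129  2.546] [0.48386118 0.03575259 0.42745947] [ 0.16095413  0.04607045 -0.02504325]
```

```bash
python3 -m pendant '[[0,0,0,0,0,10,1],[0,0,0,0,0,10,1],[0,0,0,0,0,5,1],[0,0,0,0,0,0,1]]'
python3 -c "
from h import *
s=observe();print(s['q'].round(3),s['position'],s['moment']);r=R.from_quat(s['orientation']);print(r.as_matrix().round(4));
Z=r.inv().apply([0,0,-1]);a=np.cross([0,0,1],Z);print('tilt fix deg (tool rotvec)',np.degrees(a))
print('to above',r.inv().apply(np.array([.4835,.0318,.400])-s['position'])*1000)"
```

```text
time_s: 3.6
position: [0.4843, 0.0345, 0.4274]
orientation: [-0.42, 0.907, -0.001, -0.024]
force: [0.9, -0.3, -0.6]
grip_width: 0.996
gripper_force: 0.0
[ 0.535  0.235 -0.763  1.901  0.193  1.123  2.133] [0.48425282 0.03446903 0.42743705] [ 0.08852479 -0.01842596  0.00929971]
[[-0.6458 -0.7623 -0.0423]
 [-0.7622  0.6469 -0.0211]
 [ 0.0434  0.0186 -0.9989]]
tilt fix deg (tool rotvec) [ 1.06647976 -2.48865966  0.        ]
to above [ 1.32890495 -1.66354342 27.49452376]
```

```bash
cat > st.py <<'E'
import sys
from h import *
s=observe();r=R.from_quat(s['orientation']);np.set_printoptions(suppress=True,precision=3)
Z=r.inv().apply([0,0,-1]);M=r.as_matrix()
print('q',s['q'],'tiltfix',np.degrees(np.cross([0,0,1],Z)),'yaw(toolx cw)',np.degrees(np.arctan2(-M[1,0],M[0,0])),'Mz',s['moment'],'F',s['force'])
if len(sys.argv)>3: print('shift mm',r.inv().apply(np.array(list(map(float,sys.argv[1:4])))-s['position'])*1000)
E
python3 -m pendant '[[0,0,0,1,-2.5,0,1],[0,0,0,0,0,0,1]]'
python3 st.py .4835 .0318 .298
```

```text
time_s: 3.85
position: [0.4841, 0.0346, 0.4277]
orientation: [-0.421, 0.907, 0.0, -0.0]
force: [-0.5, -0.3, -0.3]
grip_width: 0.999
gripper_force: 0.0
q [ 0.554  0.218 -0.768  1.918  0.171  1.072  2.154] tiltfix [ 0.04  0.   -0.  ] yaw(toolx cw) 130.24913525077204 Mz [0.052 0.038 0.036] F [-0.462 -0.274 -0.342]
shift mm [  2.521  -1.388 129.65 ]
```

```bash
python3 -m pendant '[[2.5,-1.4,40,0,0,0,1],[0,0,45,0,0,0,1],[0,0,30,0,0,0,1],[0,0,14.5,0,0,0,1],[0,0,0,0,0,0,1]]'
python3 st.py .4835 .0318 .298; python3 - <<'E'
from h import *
cv2.imwrite('pics/s1.png',cv2.resize(cams.grab_frame('scene')[130:250,220:380,::-1],(800,600),interpolation=cv2.INTER_CUBIC))
E
```

```text
time_s: 4.47
position: [0.4837, 0.0321, 0.2977]
orientation: [-0.42, 0.907, 0.001, -0.001]
force: [-0.5, 0.7, 0.2]
grip_width: 1.0
gripper_force: 0.0
q [ 0.459  0.408 -0.69   2.042  0.353  0.812  2.   ] tiltfix [ 0.129 -0.028  0.   ] yaw(toolx cw) 130.28014910141533 Mz [ 0.043  0.086 -0.023] F [-0.531  0.707  0.246]
shift mm [ 0.357 -0.012 -0.291]
```

View pics/s1.png

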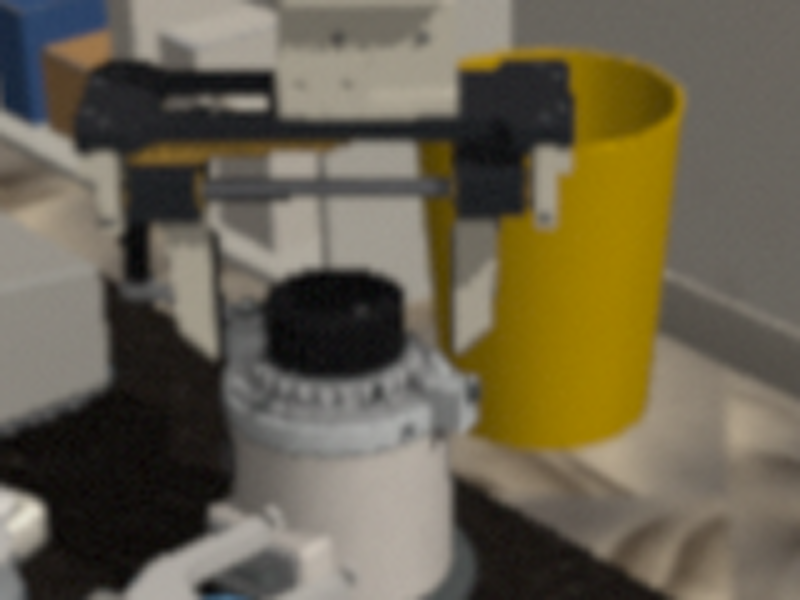

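The scene crop shows the open fingers either side of the black collar, tips at collar level (about (215,350) and (470,345) in the crop). Next I close the gripper.

```bash
python3 -m pendant '[[0,0,0,0,0,0,-1],[0,0,0,0,0,0,-1],[0,0,0,0,0,0,-1],[0,0,0,0,0,0,-1],[0,0,0,0,0,0,-1],[0,0,0,0,0,0,-1]]'; python3 st.py
```

```text
time_s: 5.28
position: [0.4832, 0.0327, 0.2985]
orientation: [-0.42, 0.907, 0.001, -0.0]
force: [-3.6, 1.7, 6.1]
grip_width: 0.628
gripper_force: 30.0
q [ 0.459  0.406 -0.692  2.042  0.352  0.813  1.999] tiltfix [ 0.124 -0.005  0.   ] yaw(toolx cw) 130.3030136297875 Mz [ 0.635  1.031 -0.006] F [-3.551  1.693  6.138]
```

```bash
cat > ck.py <<'E'
import sys
from h import *
s=observe();M=R.from_quat(s['orientation']).as_matrix();m=s['moment'][2]
print('t %.2f cw %.2f Mz %.3f w %.3f q7 %.2f F %s'%(s['time_s'],np.degrees(np.arctan2(-M[1,0],M[0,0]))%360,m,s['grip_width'],s['q'][6],s['force'].round(1)))
sys.exit(abs(m)>float(sys.argv[1]))
E
C="python3 ck.py 0.22"; P="python3 -m pendant"
q=">/dev/null"
$P '[[0,0,0,0,0,3,-1]]' >/dev/null && $C && $P '[[0,0,0,0,0,3,-1]]' >/dev/null && $C && $P '[[0,0,0,0,0,3,-1]]' >/dev/null && $C && $P '[[0,0,0,0,0,3,-1]]' >/dev/null && $C && $P '[[0,0,0,0,0,3,-1]]' >/dev/null && $C && $P '[[0,0,0,0,0,3,-1]]' >/dev/null && $C && $P '[[0,0,0,0,0,3,-1]]' >/dev/null && $C && $P '[[0,0,0,0,0,3,-1]]' >/dev/null && $C && $P '[[0,0,0,0,0,3,-1]]' >/dev/null && $C && $P '[[0,0,0,0,0,3,-1]]' >/dev/null && $C
```

```text
t 5.40 cw 133.35 Mz 0.092 w 0.625 q7 1.95 F [-4.3  1.4  5.7]False
```

```bash
sed -i 's/sys.exit(abs(m)>float(sys.argv\[1\]))/sys.exit(int(abs(m)>float(sys.argv[1])))/' ck.py
C="python3 ck.py 0.22"; P="python3 -m pendant"
$P '[[0,0,0,0,0,3,-1]]' >/dev/null && $C && $P '[[0,0,0,0,0,3,-1]]' >/dev/null && $C && $P '[[0,0,0,0,0,3,-1]]' >/dev/null && $C && $P '[[0,0,0,0,0,3,-1]]' >/dev/null && $C && $P '[[0,0,0,0,0,3,-1]]' >/dev/null && $C && $P '[[0,0,0,0,0,3,-1]]' >/dev/null && $C && $P '[[0,0,0,0,0,3,-1]]' >/dev/null && $C && $P '[[0,0,0,0,0,3,-1]]' >/dev/null && $C && $P '[[0,0,0,0,0,3,-1]]' >/dev/null && $C
```

```text
t 5.53 cw 136.39 Mz 0.030 w 0.625 q7 1.91 F [-3.7  1.9  6.1]
t 5.65 cw 139.39 Mz 0.015 w 0.629 q7 1.86 F [-3.1  1.9  6.3]
t 5.78 cw 142.39 Mz 0.092 w 0.628 q7 1.81 F [-3.2  3.5  5.6]
t 5.90 cw 145.37 Mz 0.149 w 0.627 q7 1.77 F [-4.   2.5  5.4]
t 6.03 cw 148.37 Mz 0.098 w 0.628 q7 1.72 F [-4.5  2.1  5.7]
t 6.15 cw 151.37 Mz 0.078 w 0.628 q7 1.67 F [-4.7  1.5  6.3]
t 6.28 cw 154.38 Mz 0.015 w 0.623 q7 1.63 F [-4.4  2.5  5.2]
t 6.40 cw 157.38 Mz 0.104 w 0.625 q7 1.58 F [-3.8  2.3  6.2]
t 6.53 cw 160.36 Mz 0.101 w 0.621 q7 1.53 F [-4.7  2.6  5.8]
```

```bash

C="python3 ck.py 0.22"; P="python3 -m pendant"
$P '[[0,0,0,0,0,3,-1]]' >/dev/null && $C && $P '[[0,0,0,0,0,3,-1]]' >/dev/null && $C && $P '[[0,0,0,0,0,3,-1]]' >/dev/null && $C && $P '[[0,0,0,0,0,3,-1]]' >/dev/null && $C && $P '[[0,0,0,0,0,3,-1]]' >/dev/null && $C && $P '[[0,0,0,0,0,3,-1]]' >/dev/null && $C && $P '[[0,0,0,0,0,3,-1]]' >/dev/null && $C && $P '[[0,0,0,0,0,3,-1]]' >/dev/null && $C && $P '[[0,0,0,0,0,3,-1]]' >/dev/null && $C && $P '[[0,0,0,0,0,3,-1]]' >/dev/null && $C && $P '[[0,0,0,0,0,3,-1]]' >/dev/null && $C && $P '[[0,0,0,0,0,3,-1]]' >/dev/null && $C && $P '[[0,0,0,0,0,3,-1]]' >/dev/null && $C && $P '[[0,0,0,0,0,3,-1]]' >/dev/null && $C && $P '[[0,0,0,0,0,3,-1]]' >/dev/null && $C && $P '[[0,0,0,0,0,3,-1]]' >/dev/null && $C && $P '[[0,0,0,0,0,3,-1]]' >/dev/null && $C && $P '[[0,0,0,0,0,3,-1]]' >/dev/null && $C && $P '[[0,0,0,0,0,3,-1]]' >/dev/null && $C && $P '[[0,0,0,0,0,3,-1]]' >/dev/null && $C
```

```text
t 6.65 cw 163.36 Mz 0.023 w 0.626 q7 1.49 F [-3.7  1.9  6. ]
t 6.78 cw 166.37 Mz 0.058 w 0.625 q7 1.44 F [-4.1  3.1  6.2]
t 6.90 cw 169.37 Mz 0.041 w 0.626 q7 1.39 F [-4.8  2.6  6. ]
t 7.03 cw 172.37 Mz 0.085 w 0.624 q7 1.35 F [-3.8  3.1  6.5]
t 7.15 cw 175.35 Mz 0.130 w 0.626 q7 1.30 F [-4.7  3.   5.3]
t 7.28 cw 178.35 Mz 0.089 w 0.622 q7 1.25 F [-5.7  3.3  5.3]
t 7.40 cw 181.36 Mz 0.060 w 0.626 q7 1.21 F [-5.2  3.1  6.1]
t 7.53 cw 184.36 Mz 0.060 w 0.630 q7 1.16 F [-4.1  3.7  4.7]
t 7.65 cw 187.36 Mz 0.093 w 0.623 q7 1.11 F [-3.4  5.   5.9]
t 7.78 cw 190.33 Mz 0.275 w 0.630 q7 1.07 F [-4.8  3.6  6.6]
```

```bash

C="python3 ck.py 0.4"; P="python3 -m pendant"
$P '[[0,0,0,0,0,0,-1]]' >/dev/null && $C && $P '[[0,0,0,0,0,1,-1]]' >/dev/null && $C && $P '[[0,0,0,0,0,0,-1]]' >/dev/null && $C
```

```text
t 7.90 cw 190.27 Mz 0.062 w 0.625 q7 1.07 F [-4.3  3.8  6.1]
t 8.03 cw 191.23 Mz 0.319 w 0.626 q7 1.05 F [-5.1  4.6  6.1]
t 8.15 cw 191.22 Mz 0.289 w 0.625 q7 1.05 F [-5.3  3.   5.8]
```

```bash

C="python3 ck.py 0.42"; P="python3 -m pendant"
$P '[[0,0,0,0,0,0,-1]]' >/dev/null && $C && $P '[[0,0,0,0,0,1,-1]]' >/dev/null && $C && $P '[[0,0,0,0,0,0,-1]]' >/dev/null && $C&& $P '[[0,0,0,0,0,0,-1]]' >/dev/null && $C
```

```text
t 8.28 cw 191.21 Mz 0.237 w 0.628 q7 1.05 F [-5.6  4.1  5.6]
t 8.40 cw 192.21 Mz 0.434 w 0.624 q7 1.04 F [-5.1  3.4  6.5]
```

Firm touch: the torque has risen to about 0.43 N m and keeps climbing past 190°. Hold briefly, then back off.

```bash

C="python3 ck.py 0.6"; P="python3 -m pendant"
$P '[[0,0,0,0,0,0,-1]]' >/dev/null && $C && $P '[[0,0,0,0,0,0,-1]]' >/dev/null && $C && $P '[[0,0,0,0,0,0,-1]]' >/dev/null && $C; $P '[[0,0,0,0,0,-3,-1]]' >/dev/null && $C && $P '[[0,0,0,0,0,-3,-1]]' >/dev/null && $C && $P '[[0,0,0,0,0,-3,-1]]' >/dev/null && $C && $P '[[0,0,0,0,0,-3,-1]]' >/dev/null && $C && $P '[[0,0,0,0,0,-3,-1]]' >/dev/null && $C && $P '[[0,0,0,0,0,-3,-1]]' >/dev/null && $C && $P '[[0,0,0,0,0,-3,-1]]' >/dev/null && $C && $P '[[0,0,0,0,0,-3,-1]]' >/dev/null && $C && $P '[[0,0,0,0,0,-3,-1]]' >/dev/null && $C && $P '[[0,0,0,0,0,-3,-1]]' >/dev/null && $C && $P '[[0,0,0,0,0,-3,-1]]' >/dev/null && $C && $P '[[0,0,0,0,0,-3,-1]]' >/dev/null && $C && $P '[[0,0,0,0,0,-3,-1]]' >/dev/null && $C && $P '[[0,0,0,0,0,-3,-1]]' >/dev/null && $C
```

```text
t 8.53 cw 192.20 Mz 0.339 w 0.624 q7 1.04 F [-4.5  3.2  6. ]
t 8.65 cw 192.19 Mz 0.325 w 0.626 q7 1.04 F [-4.2  3.4  6.5]
t 8.78 cw 192.19 Mz 0.347 w 0.627 q7 1.04 F [-5.4  3.9  5.9]
t 8.90 cw 189.17 Mz -0.022 w 0.625 q7 1.08 F [-4.1  3.4  6.7]
t 9.03 cw 186.18 Mz -0.139 w 0.629 q7 1.13 F [-4.3  4.5  5.4]
t 9.15 cw 183.19 Mz -0.098 w 0.627 q7 1.18 F [-5.2  3.3  5.8]
t 9.28 cw 180.18 Mz -0.050 w 0.624 q7 1.23 F [-4.6  3.7  6.3]
t 9.40 cw 177.18 Mz -0.058 w 0.626 q7 1.27 F [-4.3  3.6  7. ]
t 9.53 cw 174.18 Mz 0.013 w 0.626 q7 1.32 F [-4.2  3.3  6.4]
t 9.65 cw 171.19 Mz -0.121 w 0.632 q7 1.37 F [-5.4  3.1  6. ]
t 9.78 cw 168.20 Mz -0.145 w 0.623 q7 1.41 F [-4.3  3.8  5.7]
t 9.90 cw 165.20 Mz -0.086 w 0.626 q7 1.46 F [-4.5  1.8  6.6]
t 10.03 cw 162.19 Mz -0.050 w 0.624 q7 1.51 F [-3.3  2.6  6.3]
t 10.15 cw 159.19 Mz 0.000 w 0.627 q7 1.55 F [-4.2  3.6  6.5]
t 10.28 cw 156.21 Mz -0.143 w 0.624 q7 1.60 F [-4.3  1.6  6.2]
t 10.40 cw 153.21 Mz -0.050 w 0.623 q7 1.65 F [-3.6  2.   6.1]
t 10.53 cw 150.21 Mz -0.082 w 0.624 q7 1.69 F [-4.8  1.1  5.5]
```

```bash

C="python3 ck.py 0.6"; P="python3 -m pendant"
$P '[[0,0,0,0,0,-3,-1]]' >/dev/null && $C && $P '[[0,0,0,0,0,-3,-1]]' >/dev/null && $C && $P '[[0,0,0,0,0,-3,-1]]' >/dev/null && $C && $P '[[0,0,0,0,0,-3,-1]]' >/dev/null && $C && $P '[[0,0,0,0,0,-3,-1]]' >/dev/null && $C && $P '[[0,0,0,0,0,-3,-1]]' >/dev/null && $C && $P '[[0,0,0,0,0,-3,-1]]' >/dev/null && $C && $P '[[0,0,0,0,0,-1.5,-1]]' >/dev/null && $C && $P '[[0,0,0,0,0,0,-1]]' >/dev/null && $C && $P '[[0,0,0,0,0,0,-1]]' >/dev/null && $C
```

```text
t 10.65 cw 147.20 Mz -0.022 w 0.624 q7 1.74 F [-3.9  1.6  6. ]
t 10.78 cw 144.20 Mz -0.029 w 0.627 q7 1.79 F [-4.1  1.7  6.3]
t 10.90 cw 141.21 Mz -0.198 w 0.628 q7 1.83 F [-3.4  1.6  6.6]
t 11.03 cw 138.22 Mz -0.080 w 0.623 q7 1.88 F [-3.4  2.6  5.7]
t 11.15 cw 135.22 Mz -0.062 w 0.622 q7 1.92 F [-3.7  2.7  5.5]
t 11.28 cw 132.21 Mz -0.044 w 0.626 q7 1.97 F [-3.6  1.7  6.2]
t 11.40 cw 129.21 Mz -0.044 w 0.628 q7 2.02 F [-3.5  1.   5.8]
t 11.53 cw 127.74 Mz -0.089 w 0.625 q7 2.04 F [-3.5  1.5  5.5]
t 11.65 cw 127.78 Mz 0.037 w 0.628 q7 2.04 F [-2.6  1.4  5.6]
t 11.78 cw 127.80 Mz 0.003 w 0.625 q7 2.04 F [-3.2  2.2  6. ]
```

```bash

P="python3 -m pendant"
$P '[[0,0,0,0,0,0,0.5],[0,0,0,0,0,0,1],[0,0,0,0,0,0,1],[0,0,0,0,0,0,1]]' ; $P '[[0,0,-20,0,0,0,1],[0,0,-40,0,0,0,1],[0,0,-42,0,0,0,1],[0,0,0,0,0,10.5,-1],[0,0,0,0,0,10.5,-1],[0,0,0,0,0,10.5,-1],[0,0,0,0,0,10.5,-1],[0,0,0,0,0,10,-1],[0,0,0,0,0,0,-1]]'
python3 st.py .430 .145 .400; python3 - <<'E'
from h import *
cv2.imwrite('pics/s2.png',np.vstack([cv2.resize(cams.grab_frame(n)[y:y+75,x:x+200,::-1],(800,300),interpolation=cv2.INTER_CUBIC) for n,x,y in(('scene',200,165),('top',150,180))]))
E
```

```text
time_s: 12.28
position: [0.4839, 0.0318, 0.2982]
orientation: [-0.44, 0.898, 0.0, 0.0]
force: [-0.3, -0.5, -0.3]
grip_width: 0.986
gripper_force: 0.0
time_s: 13.4
position: [0.4838, 0.0319, 0.4002]
orientation: [-0.002, 1.0, 0.0, -0.0]
force: [0.4, 1.0, -0.0]
grip_width: 0.396
gripper_force: 0.0
q [ 0.434  0.229 -0.629  1.954  0.158  1.007  1.308] tiltfix [ 0.04  -0.008  0.   ] yaw(toolx cw) 179.73588706434938 Mz [0.01  0.004 0.039] F [ 0.376  0.974 -0.015]
shift mm [ 53.286 113.34    0.29 ]
```

View pics/s2.png

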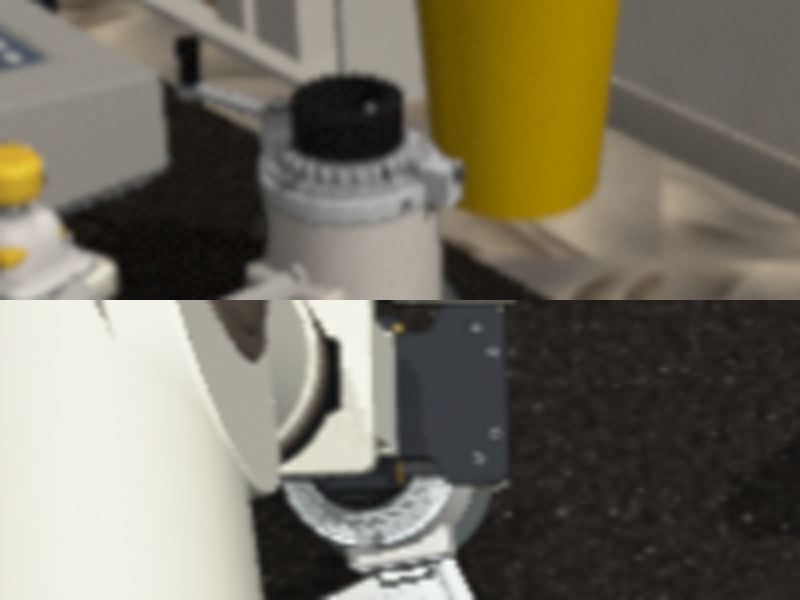

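The lever is still open: its knob is at scene (247,180), unmoved. The ring's dot is at scene (292,191), close to where it started. Moving to the front side of the knob.

```bash

P="python3 -m pendant"
$P '[[18,38,0,0,0,0,-1],[18,38,0,0,0,0,-1],[17.5,37.5,0,0,0,0,-1],[0,0,0,0,0,0,-1],[0,0,50,0,0,0,-1],[0,0,40,0,0,0,-1],[0,0,10,0,0,0,-1],[0,0,0,0,0,0,-1]]'
python3 st.py .440 .145 .300; python3 - <<'E'
from h import *
cv2.imwrite('pics/s3.png',cv2.resize(cams.grab_frame('scene')[130:230,210:343,::-1],(800,600),interpolation=cv2.INTER_CUBIC))
E
```

```text
time_s: 14.5
position: [0.4304, 0.1449, 0.3004]
orientation: [-0.002, 1.0, 0.001, -0.0]
force: [0.4, 0.3, 0.7]
grip_width: 0.006
gripper_force: 0.0
q [ 0.195  0.342 -0.667  2.111  0.297  0.781  0.917] tiltfix [ 0.06  -0.057  0.   ] yaw(toolx cw) 179.81722686220482 Mz [ 0.035  0.017 -0.001] F [0.376 0.253 0.683]
shift mm [-9.59   0.027  0.363]
```

View pics/s3.png

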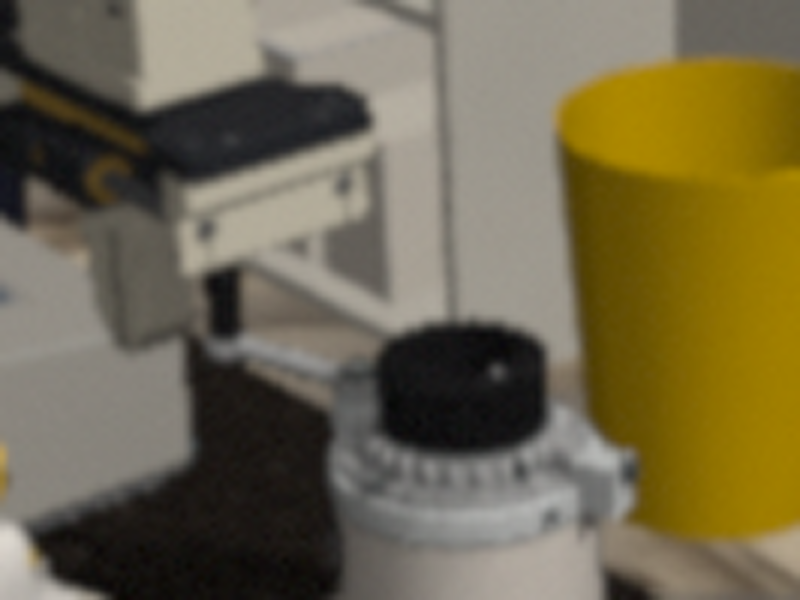

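The fingers, shut, stand in front of the knob (knob at (225,305) in the crop) at its height. Pushing it towards the back.

```bash

cat > cf.py <<'E'
import sys
from h import *
s=observe();print(s['time_s'],s['position'].round(4),s['force'].round(1),s['moment'].round(2));sys.exit(int(np.hypot(*s['force'][:2])>float(sys.argv[1])))
E
P="python3 -m pendant"; C="python3 cf.py 10"
$P '[[-6,0,0,0,0,0,-1],[-6,0,0,0,0,0,-1]]' >/dev/null && $C && $P '[[-4,0,0,0,0,0,-1]]' >/dev/null && $C && $P '[[-4,0,0,0,0,0,-1]]' >/dev/null && $C && $P '[[-4,0,0,0,0,0,-1]]' >/dev/null && $C && $P '[[-4,0,0,0,0,0,-1]]' >/dev/null && $C && $P '[[-3,0,0,0,0,0,-1]]' >/dev/null && $C && $P '[[-3,0,0,0,0,0,-1]]' >/dev/null && $C && $P '[[-2,0,0,0,0,0,-1]]' >/dev/null && $C && $P '[[-2,0,0,0,0,0,-1]]' >/dev/null && $C && $P '[[-1,0,0,0,0,0,-1]]' >/dev/null && $C && $P '[[-1,0,0,0,0,0,-1]]' >/dev/null && $C && $P '[[-1,0,0,0,0,0,-1]]' >/dev/null && $C
```

```text
14.8 [0.4431 0.1454 0.3015] [-1.1 -0.1 -0. ] [ 0.03 -0.04  0.03]
14.925 [0.4468 0.1454 0.301 ] [-1.6  1.6  0.4] [0.29 0.37 0.08]
15.05 [0.4501 0.1457 0.3005] [-2.6  1.5  0.6] [0.44 0.38 0.03]
15.175 [0.454  0.1457 0.3003] [-1.3  1.6  0.5] [0.28 0.37 0.05]
15.3 [0.4581 0.1454 0.3001] [-1.   0.8 -0.1] [0.28 0.31 0.01]
15.425 [0.4612 0.1453 0.3002] [-1.3  1.   0.7] [0.25 0.3  0.04]
15.55 [0.4642 0.1453 0.3002] [-1.8 -0.1 -0. ] [ 0.21  0.28 -0.02]
15.675 [0.4662 0.1453 0.3002] [-1.6  0.7  0.2] [0.25 0.29 0.04]
15.8 [0.4681 0.1453 0.3003] [-2.1  0.3  0.1] [0.19 0.25 0.  ]
15.925 [0.469  0.1453 0.3003] [-3.   0.8 -0.4] [ 0.27  0.58 -0.  ]
16.05 [0.4694 0.1454 0.3002] [-5.   0.8  2.8] [0.24 1.18 0.04]
16.175 [0.4698 0.1455 0.3001] [-7.   1.6  6.5] [ 0.19  1.69 -0.  ]
```

```bash

P="python3 -m pendant"; C="python3 cf.py 22"
$P '[[-1,0,0,0,0,0,-1]]' >/dev/null && $C && $P '[[-1,0,0,0,0,0,-1]]' >/dev/null && $C && $P '[[-1,0,0,0,0,0,-1]]' >/dev/null && $C && $P '[[0,0,0,0,0,0,-1]]' >/dev/null && $C ; python3 - <<'E'
from h import *
cv2.imwrite('pics/s4.png',cv2.resize(cams.grab_frame('scene')[155:230,220:320,::-1],(800,600),interpolation=cv2.INTER_CUBIC))
E
```

```text
16.3 [0.4702 0.1456 0.3   ] [-10.4   0.1   8.2] [0.16 2.23 0.07]
16.425 [0.4706 0.1457 0.3   ] [-13.4   0.3  11.3] [0.19 2.74 0.08]
16.55 [0.4709 0.1458 0.2999] [-16.3   0.6  13.8] [0.18 3.29 0.05]
16.675 [0.4709 0.1458 0.2999] [-14.3  -0.2  12.2] [0.1  3.08 0.07]
```

View pics/s4.png

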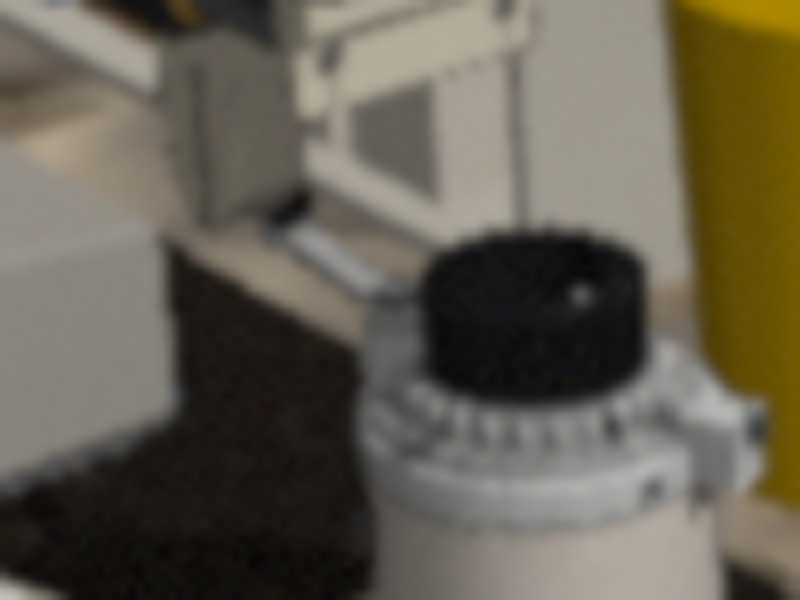

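The fingers press on the knob; the arm now points back-left, about home. I'll withdraw and measure the lever angle.

```bash

python3 -m pendant '[[10,0,0,0,0,0,-1],[15,0,0,0,0,0,-1],[0,0,-50,0,0,0,-1],[0,0,-50,0,0,0,-1],[0,60,-40,0,0,0,-1],[0,60,0,0,0,0,-1],[0,60,0,0,0,0,-1],[0,60,0,0,0,0,-1],[0,60,0,0,0,0,-1],[0,0,0,0,0,0,-1]]'
python3 - <<'E'
from h import *
t=cams.grab_frame('top')[:,:,::-1];s=cams.grab_frame('scene')[:,:,::-1]
cv2.imwrite('pics/t5f.png',t);cv2.imwrite('pics/s5f.png',s)
o=np.zeros((600,800,3),np.uint8);o[:,:400]=cv2.resize(t[195:255,180:220],(400,600),interpolation=cv2.INTER_CUBIC);o[:,400:]=cv2.resize(s[165:225,235:275],(400,600),interpolation=cv2.INTER_CUBIC)
cv2.imwrite('pics/c5.png',np.clip(o.astype(float)*1.8,0,255).astype(np.uint8))
ctr=np.array([.4835,.032]);y=np.radians(7.4);c,sn=np.cos(y),np.sin(y);A=np.array([[c,-sn],[sn,c]])
piv=np.array([4,55.])
for a in(0,.36,.45):
    th=np.arctan2(59,-11)-a;k=ctr+A@(piv+60*np.array([np.cos(th),np.sin(th)]))/1000
    print(a,k,'top',proj('top',[*k,.141]),'scene top/bottom',proj('scene',[*k,.141]),proj('scene',[*k,.114]))
E
```

```text
time_s: 17.98
position: [0.445, 0.4422, 0.4349]
orientation: [-0.005, 1.0, 0.002, -0.001]
force: [0.3, -0.2, -0.1]
grip_width: 0.003
gripper_force: 0.0
0 [0.46188074 0.14413309] top [183.55667097 229.43740328] scene top/bottom [246.31687226 174.51777618] [247.34226308 185.94343329]
0.36 [0.48317319 0.14699218] top [182.07575182 219.08318937] scene top/bottom [253.72106016 171.36537103] [254.63651421 182.68403626]
0.45 [0.48854878 0.14649882] top [182.29352451 216.45863832] scene top/bottom [255.88522045 170.75058868] [256.77031528 182.04853011]
```

View pics/c5.png

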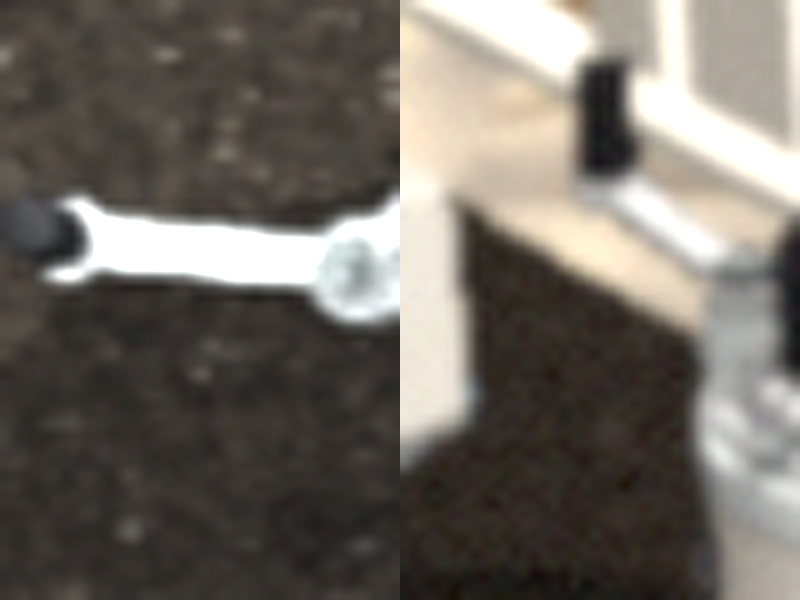

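```bash
python3 - <<'E'
from h import *
def arm(f,x0,y0,x1,y1):
    g=cv2.resize(cv2.imread(f)[y0:y1,x0:x1],None,fx=8,fy=8,interpolation=cv2.INTER_CUBIC).min(2)
    for th in(90,110,130):
        n,l,st,_=cv2.connectedComponentsWithStats((g>th).astype(np.uint8));i=1+st[1:,4].argmax()
        v,u=np.where(l==i);P=[]
        # centreline per column
        for c in range(u.min()+8,u.max()-8,4): r=v[u==c];P.append(onz('top',((c+.5)/8-.5+x0,(r.mean()+.5)/8-.5+y0),.112)[:2])
        P=np.array(P);k=np.polyfit(P[:,1],P[:,0],1);print(f,th,len(P),'angle from +y deg',np.degrees(np.arctan(k[0])))
arm('pics/top0.png',190,218,211,235)
arm('pics/t5f.png',190,212,211,228)
# ring dark blob & arrow dot in both
E
```

```text
pics/top0.png 90 38 angle from +y deg -15.77423926640175
pics/top0.png 110 38 angle from +y deg -15.650974254336038
pics/top0.png 130 38 angle from +y deg -15.531039955083005
pics/t5f.png 90 38 angle from +y deg 6.755899664884014
pics/t5f.png 110 38 angle from +y deg 6.762715364945079
pics/t5f.png 130 38 angle from +y deg 6.805975654692597
```

```bash
python3 - <<'E'
from h import *
ang=lambda v:np.degrees(np.arctan2(v[1],v[0]))
r=onz('top',(239.3,218.2),.129)
for z in(.112,.118,.124):
    p=onz('top',(214.75,221.55),z);print(z,p,'yaw',ang(p-r)-85.84,'dist',np.linalg.norm((p-r)[:2]))
# knob: measured top px, by plane z=.141, relative to mill frame for yaw
t=cv2.imread('pics/t5f.png')
g=cv2.resize(t[236:256,228:272],(792,360),interpolation=cv2.INTER_CUBIC)
s=cv2.resize(cv2.imread('pics/top0.png')[236:256,228:272],(792,240),interpolation=cv2.INTER_CUBIC)
cv2.imwrite('pics/c6.png',np.vstack([g,cv2.resize(t[190:216,205:275],(792,240),interpolation=cv2.INTER_CUBIC)]))
E
```

```text
0.112 [0.47960359 0.08685699 0.112     ] yaw 8.261823347726875 dist 0.05515427834485145
0.118 [0.47896852 0.08543974 0.118     ] yaw 9.044533256842556 dist 0.053791101825497706
0.124 [0.47833346 0.08402248 0.124     ] yaw 9.867782503120651 dist 0.05243848455165331
```

View pics/c6.png

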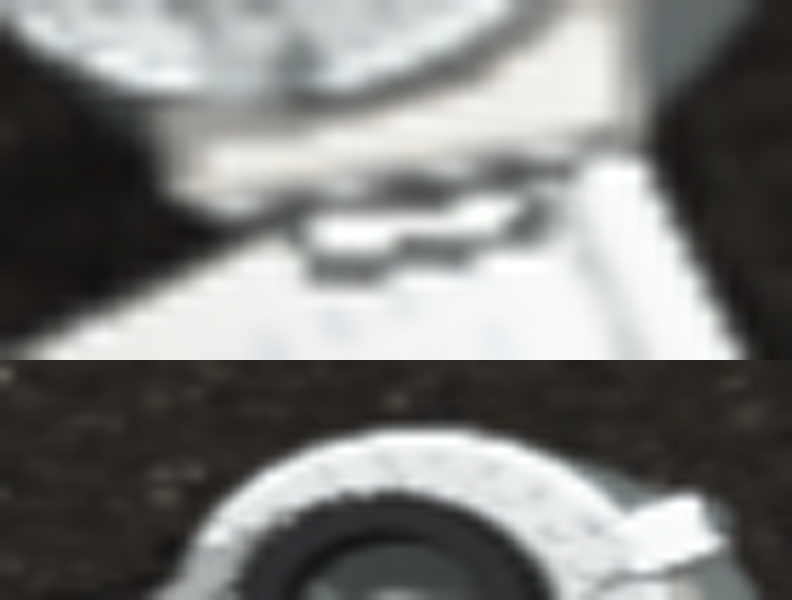

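```bash
python3 - <<'E'
from h import *
f=lambda x,y:((x+.5)/18-.5+228,(y+.5)/18-.5+236)
for a,b,z in(((170,195),(640,138),.045),((310,225),(520,190),.03)):
    A,B=onz('top',f(*a),z),onz('top',f(*b),z);d=A-B;print(A,B,'yaw',np.degrees(np.arctan2(-d[0],d[1])))
E
```

```text
[0.42962131 0.05325585 0.045     ] [ 0.43540645 -0.00559659  0.045     ] yaw 5.614084134478363
[0.42617137 0.03836295 0.03      ] [0.43000186 0.01166933 0.03      ] yaw 8.166087905183877
```

Measured against the mill's yaw (about 7–8°), the lever is at about 0.43 rad. I'll confirm by feel: grip the ring lightly again and check that it is locked.

```bash

python3 -m pendant '[[0,-60,0,0,0,-10,-1],[0,-50,0,0,0,-10,1],[0,0,0,0,0,-10,1],[0,0,0,0,0,-10,1],[0,0,0,0,0,-10,1],[0,0,0,0,0,0,1]]'; python3 st.py .4835 .0318 .40
```

```text
time_s: 18.82
position: [0.4579, 0.3258, 0.435]
orientation: [-0.422, 0.907, -0.0, 0.0]
force: [-0.5, 0.7, 0.7]
grip_width: 0.498
gripper_force: 0.0
q [ 0.088  0.443 -0.981  1.73   0.396  1.182  1.439] tiltfix [-0.036 -0.002  0.   ] yaw(toolx cw) 130.10939528460304 Mz [0.098 0.093 0.017] F [-0.485  0.654  0.706]
shift mm [ 208.321 -208.983   35.184]
```

```bash

python3 -m pendant '[[41.6,-41.8,0,0,0,0,1],[41.6,-41.8,0,0,0,0,1],[41.6,-41.8,0,0,0,0,1],[41.6,-41.8,0,0,0,0,1],[41.8,-41.8,0,0,0,0,1],[0,0,35,0,0,0,1],[0,0,0,0,0,0,1]]'; python3 st.py .4835 .0318 .2985
```

```text
time_s: 19.7
position: [0.4829, 0.0323, 0.3982]
orientation: [-0.421, 0.907, 0.001, -0.002]
force: [-0.2, -0.1, 0.6]
grip_width: 1.004
gripper_force: 0.0
q [ 0.711  0.312 -0.973  1.949  0.297  1.037  2.046] tiltfix [ 0.213 -0.152  0.   ] yaw(toolx cw) 130.19572486985035 Mz [0.132 0.063 0.013] F [-0.192 -0.068  0.55 ]
shift mm [-0.28  -1.088 99.717]
```

```bash
P="python3 -m pendant"; C="python3 ck.py 0.3"
$P '[[-0.3,-1,50,0.2,-0.2,0,1],[0,0,35,0,0,0,1],[0,0,14.5,0,0,0,1],[0,0,0,0,0,0,1],[0,0,0,0,0,0,-1],[0,0,0,0,0,0,-1],[0,0,0,0,0,0,-1],[0,0,0,0,0,0,-1],[0,0,0,0,0,0,-1],[0,0,0,0,0,0,-1]]'; $C; $P '[[0,0,0,0,0,1,-1],[0,0,0,0,0,0,-1]]' >/dev/null; $C && $P '[[0,0,0,0,0,1,-1],[0,0,0,0,0,0,-1]]' >/dev/null && $C && $P '[[0,0,0,0,0,1,-1],[0,0,0,0,0,0,-1]]' >/dev/null && $C
```

```text
time_s: 20.95
position: [0.4846, 0.035, 0.3007]
orientation: [-0.424, 0.906, 0.0, 0.002]
force: [-4.8, 1.5, 6.4]
grip_width: 0.625
gripper_force: 30.0
t 20.95 cw 129.80 Mz 0.000 w 0.625 q7 1.90 F [-4.8  1.5  6.4]
t 21.20 cw 130.78 Mz 0.175 w 0.623 q7 1.89 F [-4.1  2.1  6.6]
t 21.45 cw 131.75 Mz 0.295 w 0.625 q7 1.87 F [-4.7  2.6  7.1]
t 21.70 cw 132.79 Mz 0.052 w 0.625 q7 1.86 F [-4.9  2.2  6. ]
```

```bash
P="python3 -m pendant"; C="python3 ck.py 0.4"
$P '[[0,0,0,0,0,0,-1]]' >/dev/null; $C; $P '[[0,0,0,0,0,-1,-1]]' >/dev/null; $C; $P '[[0,0,0,0,0,-1,-1]]' >/dev/null; $C;  $P '[[0,0,0,0,0,-1,-1]]' >/dev/null; $C; $P '[[0,0,0,0,0,0,-1]]' >/dev/null; $C; $P '[[0,0,0,0,0,0,-1]]' >/dev/null; $C
```

```text
t 21.82 cw 132.79 Mz 0.050 w 0.627 q7 1.86 F [-4.5  3.1  8. ]
t 21.95 cw 131.78 Mz -0.014 w 0.624 q7 1.87 F [-5.2  2.1  7.3]
t 22.07 cw 130.77 Mz 0.020 w 0.621 q7 1.89 F [-4.3  2.4  7.6]
t 22.20 cw 129.77 Mz -0.078 w 0.625 q7 1.90 F [-4.9  2.2  7.7]
t 22.32 cw 129.78 Mz -0.002 w 0.622 q7 1.90 F [-5.2  1.8  7.4]
t 22.45 cw 129.80 Mz 0.018 w 0.623 q7 1.90 F [-4.5  2.4  6.8]
```

```bash
P="python3 -m pendant"
$P '[[0,0,0,0,0,0,0.5],[0,0,0,0,0,0,1],[0,0,0,0,0,0,1],[0,0,-30,0,0,0,1],[0,0,-60,0,0,0,1],[0,0,-20,0,0,0,-1],[-40,40,-10,0,0,0,-1],[-40,40,0,0,0,0,-1],[-40,40,0,0,0,0,-1],[-40,40,0,0,0,0,-1]]' ; $P '[[-40,40,0,0,0,0,-1],[-40,40,0,0,0,0,-1],[-40,40,0,0,0,0,-1],[0,0,0,0,0,0,-1]]'
python3 - <<'E'
from h import *
t=cams.grab_frame('top')[:,:,::-1];s=cams.grab_frame('scene')[:,:,::-1]
cv2.imwrite('pics/t6f.png',t);cv2.imwrite('pics/s6f.png',s)
for f in('t5f','t6f'):
    x0,y0,x1,y1=190,208,211,232
    g=cv2.resize(cv2.imread(f'pics/{f}.png')[y0:y1,x0:x1],None,fx=8,fy=8,interpolation=cv2.INTER_CUBIC).min(2)
    n,l,st,_=cv2.connectedComponentsWithStats((g>110).astype(np.uint8));i=1+st[1:,4].argmax();v,u=np.where(l==i)
    P=np.array([onz('top',((c+.5)/8-.5+x0,(v[u==c].mean()+.5)/8-.5+y0),.112)[:2] for c in range(u.min()+8,u.max()-8,4)])
    print(f,len(P),np.degrees(np.arctan(np.polyfit(P[:,1],P[:,0],1)[0])))
# white dot on the collar, scene
for f in('scene0','s2','s5f','s6f'):
    if f=='s2':continue
    im=cv2.imread(f'pics/{f}.png').min(2)[184:206,276:302].astype(float)
    g=cv2.resize(im,None,fx=8,fy=8,interpolation=cv2.INTER_CUBIC)[24:100,40:160];m=g>75;v,u=np.where(m&(g>0));y,x=np.unravel_index(g.argmax(),g.shape);print(f,276+(x+40)/8,184+(y+24)/8,g.max())
for f in('top0','t5f','t6f'):
    im=cv2.imread(f'pics/{f}.png').min(2)[208:230,228:254]
    g=cv2.resize(im,None,fx=8,fy=8,interpolation=cv2.INTER_CUBIC);y,x=np.unravel_index(g[56:112,140:].argmax() if 0 else g[60:100,132:170].argmax(),(40,38));print(f,228+(x+132)/8,208+(y+60)/8)
E
```

```text
time_s: 23.7
position: [0.4646, 0.2604, 0.4207]
orientation: [-0.423, 0.906, -0.001, 0.003]
force: [0.8, 0.3, 0.2]
grip_width: 0.505
gripper_force: 0.0
time_s: 24.2
position: [0.4459, 0.4334, 0.4208]
orientation: [-0.428, 0.904, 0.002, 0.002]
force: [-0.1, -0.3, -0.3]
grip_width: 0.071
gripper_force: 0.0
t5f 38 6.762715364945079
t6f 38 4.193054016825015
scene0 292.0 192.0 54.80085953325033
s5f 292.625 191.875 79.0510692037642
s6f 292.625 191.875 77.3015944249928
top0 249.125 219.25
t5f 249.125 218.5
t6f 249.125 218.5
```

The twist met 0.3 N m before the tooth cammed the nose out by 0.045 rad. So it had been seated between teeth, and the ring dot has not moved. Pushing the lever home again.

```bash
P="python3 -m pendant"
$P '[[0,0,0,0,0,10,-1],[0,0,0,0,0,10,-1],[0,0,0,0,0,10,-1],[0,0,0,0,0,10,-1],[0,0,0,0,0,10,-1],[0,0,0,0,0,0,-1]]' ; python3 st.py .440 .145 .42
```

```text
time_s: 25.05
position: [0.4505, 0.4262, 0.4209]
orientation: [-0.001, 1.0, 0.0, 0.003]
force: [1.1, 0.3, -1.0]
grip_width: 0.007
gripper_force: 0.0
q [-0.258  0.5   -0.751  1.607  0.368  1.176  0.482] tiltfix [ 0.    0.34 -0.  ] yaw(toolx cw) 179.92640691049917 Mz [0.028 0.006 0.011] F [ 1.062  0.301 -0.953]
shift mm [  10.847 -281.204    0.819]
```

```bash
P="python3 -m pendant"
$P '[[10,-56,0,0,0.3,0,-1],[0,-56,0,0,0,0,-1],[0,-56,0,0,0,0,-1],[0,-56,0,0,0,0,-1],[0,-57,0,0,0,0,-1],[0,0,40,0,0,0,-1],[0,0,40,0,0,0,-1],[0,0,30,0,0,0,-1],[0,0,10,0,0,0,-1],[0,0,0,0,0,0,-1]]' ; python3 st.py .460 .1455 .300
```

```text
time_s: 26.3
position: [0.4401, 0.1469, 0.3003]
orientation: [-0.002, 1.0, 0.001, -0.001]
force: [0.5, 0.4, -0.4]
grip_width: 0.003
gripper_force: 0.0
q [ 0.218  0.367 -0.697  2.088  0.326  0.795  0.897] tiltfix [ 0.071 -0.073  0.   ] yaw(toolx cw) 179.77245621530935 Mz [ 0.044 -0.05  -0.039] F [ 0.514  0.387 -0.4  ]
shift mm [-19.909  -1.505   0.286]
```

```bash
P="python3 -m pendant"; C="python3 cf.py 28"
$P '[[-10,-1.5,0,0,0,0,-1],[-10,0,0,0,0,0,-1],[0,0,0,0,0,0,-1]]' >/dev/null && $C && $P '[[-3,0,0,0,0,0,-1]]' >/dev/null && $C && $P '[[-2,0,0,0,0,0,-1]]' >/dev/null && $C && $P '[[-2,0,0,0,0,0,-1]]' >/dev/null && $C && $P '[[-2,0,0,0,0,0,-1]]' >/dev/null && $C && $P '[[-2,0,0,0,0,0,-1]]' >/dev/null && $C && $P '[[-2,0,0,0,0,0,-1]]' >/dev/null && $C && $P '[[-2,0,0,0,0,0,-1]]' >/dev/null && $C && $P '[[-2,0,0,0,0,0,-1]]' >/dev/null && $C && $P '[[0,0,0,0,0,0,-1]]' >/dev/null && $C
```

```text
26.675 [0.4615 0.1459 0.301 ] [ 0.1 -1.3 -0.4] [ 0.    0.04 -0.02]
26.8 [0.463  0.146  0.3005] [-0.2 -0.1  0. ] [ 0.02  0.03 -0.  ]
26.925 [0.4651 0.1459 0.3003] [-0. -0.  0.] [ 0.02 -0.02  0.03]
27.05 [0.467  0.1459 0.3003] [-0.2 -0.1  0.2] [ 0.09  0.18 -0.02]
27.175 [0.4688 0.146  0.3002] [-1.1  0.5  1.1] [ 0.06  0.23 -0.01]
27.3 [0.47   0.1461 0.3   ] [-8.5  1.   7.1] [0.13 1.73 0.04]
27.425 [0.4707 0.1463 0.2998] [-13.3   0.7  10.9] [ 0.12  2.66 -0.03]
27.55 [0.4715 0.1466 0.2996] [-17.1   0.6  13.6] [0.25 3.6  0.03]
27.675 [0.4723 0.1468 0.2995] [-22.1   0.8  20.5] [0.13 4.71 0.02]
27.8 [0.4722 0.1469 0.2993] [-18.8   0.   15.3] [ 0.25  4.   -0.01]
```

```bash

python3 -m pendant '[[10,0,0,0,0,0,-1],[15,0,0,0,0,0,-1],[0,0,-50,0,0,0,-1],[0,0,-50,0,0,0,-1],[0,60,-30,0,0,0,-1],[0,60,0,0,0,0,-1],[0,60,0,0,0,0,-1],[0,60,0,0,0,0,-1],[0,60,0,0,0,0,-1],[0,0,0,0,0,0,-1]]'
python3 - <<'E'
from h import *
t=cams.grab_frame('top')[:,:,::-1];s=cams.grab_frame('scene')[:,:,::-1]
cv2.imwrite('pics/t7f.png',t);cv2.imwrite('pics/s7f.png',s)
for f in('t5f','t6f','t7f'):
    x0,y0,x1,y1=190,208,211,232
    g=cv2.resize(cv2.imread(f'pics/{f}.png')[y0:y1,x0:x1],None,fx=8,fy=8,interpolation=cv2.INTER_CUBIC).min(2)
    n,l,st,_=cv2.connectedComponentsWithStats((g>110).astype(np.uint8));i=1+st[1:,4].argmax();v,u=np.where(l==i)
    P=np.array([onz('top',((c+.5)/8-.5+x0,(v[u==c].mean()+.5)/8-.5+y0),.112)[:2] for c in range(u.min()+8,u.max()-8,4)])
    im=cv2.resize(cv2.imread(f'pics/{f}.png').min(2)[208:230,228:254],None,fx=8,fy=8,interpolation=cv2.INTER_CUBIC)[60:100,132:170];y,x=np.unravel_index(im.argmax(),im.shape)
    print(f,np.degrees(np.arctan(np.polyfit(P[:,1],P[:,0],1)[0])),'dot',228+(x+132)/8,208+(y+60)/8)
E
```

```text
time_s: 29.05
position: [0.448, 0.4467, 0.4284]
orientation: [-0.005, 1.0, 0.003, -0.001]
force: [-0.8, 0.4, -0.1]
grip_width: 0.003
gripper_force: 0.0
t5f 6.762715364945079 dot 249.125 218.5
t6f 4.193054016825015 dot 249.125 218.5
t7f 6.78285819694419 dot 249.125 218.5
```

```bash
python3 -c "
from workcell import ticket;print(ticket.close_job())"
```

```text
the job is handed in; nothing more can be done
None
```

The job is handed in with no verdict returned: burrs felt touching firmly at about 0.34 N m, ring backed off to the notch about four clicks out (estimated gap 1.04 mm), and lever pushed to its hard stop again (estimated 0.43–0.45 rad) after my check twist of the ring had cammed it out by 0.045 rad.

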